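Stack a lamp module and hold a test probe on it

TASK

Put the lamp module together: lay the grey ceramic disc flat and centred on the black heatsink, then the round white LED board, pad side up, centred on top of it, setting each down gently and letting go. Then take the orange test probe out of its stand and hold it upright with its spring tip on the gold test pad with the red ring, pressing lightly so that the tip is pushed about half-way in. Finish while still holding the probe there, never press hard on the board, and leave everything else on the bench where it is.

Things in the scene. Friction and masses are not known exactly. Their poses are not given: they have to be found in the camera images.
- heatsink_top (a point): Centre of the flat round top face of the black finned heatsink (110 mm across, 25 mm high, fixed on the bench mat). z points up. The blue mat under all the task's things is 4 mm thick, so this face is at z = 0.029.
- insulator: Grey ceramic disc, 60 mm across, 6 mm thick, about 55 g, loose, lying flat on the blue mat; origin at the centre of its underside, z up.
- led_board: Round white LED board, 60 mm across, 5 mm thick, about 40 g, loose, lying face up on the blue mat; yellow LED in the middle, three black chips on one side, gold test pad on the other. Origin at the centre of its underside, z up; the test pad lies towards its +x.
- test_pad (a point): Centre of the gold test pad (11 mm across, red ring 15 mm across) on the upper face of the LED board, 20 mm from the board's centre.
- probe_stand: Fixed stand for the probe: base plate 100 x 70 x 10 mm on the mat, and a black socket block 36 x 36 mm across, 40 mm deep, with a through hole about 17 mm wide, tilted 25 degrees: the socket's axis, going up, leans towards the stand's -x. Origin at the centre of the base's underside; the middle of the socket's mouth is at (-15, 0, 70) mm in the stand's frame.
- probe: Loose test probe, 120 mm long, 50 to 90 g, starting in the stand, axes close to the stand's but leaning 25 degrees like the socket (top towards the stand's -x). Origin at the end of the spring tip when out; z runs from tip to cap: steel barrel (14 mm across) from 20 to 60 mm, orange grip 60 to 115 mm, black cap to 120 mm. Pull it out along its own z by at least 65 mm.
- probe_grip (a point): Middle of the probe's orange square grip (20 x 20 mm, flats facing the probe's x and y), on the axis 87 mm from the tip end. In the stand the grip's lower shoulder rests on the socket's mouth and the whole grip stands clear above it.
- probe_tip (a point): End of the probe's brass spring tip (5 mm across, round-ended).
- probe_spring (a joint): How far the spring tip is pushed into the probe: 0 out, 0.008 m fully in. It takes about 1 N to start and 5 N to be fully in (500 N/m); half-way in, 4 mm, is 3 N.
- flux_jar: Bystander, loose, to be left alone: small jar with green lid, 40 mm across, 35 mm high. Origin at its underside.
- solder_spool: Bystander, loose, to be left alone: reel of solder lying flat, 52 mm across, 42 mm high. Origin at its underside.
- red_board: Bystander, loose, to be left alone: red circuit board 50 x 70 mm with black chips and a steel can, 12 mm high. Origin at its underside.
- screwdriver: Bystander, loose, to be left alone: yellow-handled screwdriver, 140 mm long, lying down. Origin at its underside, about the middle of its length.
- tip_cleaner: Bystander, loose, to be left alone: black domed tip cleaner, 80 mm across, 75 mm high. Origin at its underside.
- parts_tray: Bystander, loose, to be left alone: clear open parts tray 100 x 140 x 35 mm. Origin at its underside.
Things that resemble listed ones, but are neither listed nor needed, are in the scene too. Of the things that look like the probe, the larger one is meant. Leave any purple look-alike of the led_board alone.

How it is judged:
On the way, in this order (a step that is already met when the one before it is completed fails the run):
1. the grey disc lies flat, centred on the heatsink and let go (horizontal distance between insulator and heatsink_top below 0.005 m and z of insulator in the frame of heatsink_top between -0.003 and 0.003 m and angle between insulator's own z axis and vertical below 0.06 rad and contact force between the fingers and insulator below 0.05 N and linear speed of insulator below 0.03 m/s), for 0.2 s.
2. the LED board lies flat, centred on the grey disc and let go (horizontal distance between insulator and heatsink_top below 0.005 m and z of insulator in the frame of heatsink_top between -0.003 and 0.003 m and angle between each of insulator, led_board's own z axis and vertical below 0.06 rad and horizontal distance between led_board and insulator below 0.005 m and z of led_board in the frame of insulator between 0.003 and 0.009 m and contact force between the fingers and led_board below 0.05 N and linear speed of led_board below 0.03 m/s), for 0.2 s.
At the end, for the whole second after the job is handed in: Grey disc flat on the heatsink, its centre within 5 mm of the heatsink's; LED board flat on it, centres within 5 mm; the probe held in the fingers, upright within 8 degrees, still, its tip within 5 mm of the centre of the test pad and pushed in by 1.5 to 6.8 mm of its 8 mm (0.8 to 7 N on the board) (horizontal distance between insulator and heatsink_top below 0.005 m and z of insulator in the frame of heatsink_top between -0.003 and 0.003 m and angle between each of insulator, led_board's own z axis and vertical below 0.06 rad and horizontal distance between led_board and insulator below 0.005 m and z of led_board in the frame of insulator between 0.003 and 0.009 m and distance between probe_tip and test_pad below 0.005 m and angle between probe's own z axis and vertical below 0.14 rad and value of joint probe_spring between 0.0015 and 0.0068 m and contact force between probe and led_board between 0.8 and 7 N and contact force between the fingers and probe above 1 N and linear speed of probe below 0.02 m/s); the arm keeps its last pose, push and grip.
It fails at once if the probe presses on the LED board with more than 12 N (contact force between probe and led_board above 12 N).
It fails at once if a disc is dropped rather than set down (falls free at more than 0.5 m/s) ((linear speed of insulator above 0.5 m/s and contact force between the fingers and insulator below 0.01 N) or (linear speed of led_board above 0.5 m/s and contact force between the fingers and led_board below 0.01 N)).
It fails at once if a bystander is moved by more than 30 mm (distance of any of flux_jar, solder_spool, red_board, screwdriver, tip_cleaner, parts_tray from where it was at the start of the episode above 0.03 m).
It also fails if it takes over 72 s, if anything falls off the work surface, if the arm or the gripper's body presses on something with over 40 N, if the wrist force passes 120 N, or if a joint passes its speed limit or range.

ROBOT

A 7-joint arm with a two-finger parallel gripper is mounted at the origin on the work surface. World frame = base frame: x ahead of the robot, y to its left, z up, the work surface at z = 0. Lengths are in m, angles in rad, forces in N, time in s.
With the tool pointing down it reaches from about 0.425 to 0.925 m from the base axis. Payload 6.8 kg.
Tool frame: the origin (TCP) lies midway between the tips of the shut fingers; the grasp point (between the pads) lies 19 mm behind it; z points along the fingers, y is the line along which they close (so a half turn about z gives the same grasp; the last joint's range is limited). The gripper opens to 85 mm and grips with 20 to 120 N. Pads are 22 mm wide; open, the fingers measure 114 mm over their backs; the gripper's body (76 mm by 85 mm) begins 54 mm behind the grasp point. The pads swing forward as they close: fully open they stand 13 mm farther back than shut.
Start: joints at [1.036, 0.477, 0.022, 1.555, -0.011, 1.109, -0.083], TCP at [0.279, -0.614, 0.231] pointing down, gripper open.
Joint ranges: [-2.96, 2.96], [-0.34, 2.1], [-1.41, 1.46], [0.24, 2.44], [-1.37, 4.51], [0.17, 1.92], [-2.96, 2.96]. Speed limits (rad/s): [2.39, 2.39, 3.14, 3.14, 3.14, 3.14, 3.14].

INTERFACE

Orientations are given as [roll, pitch, yaw] about the fixed x, y, z axes, in that order (R = Rz(yaw) Ry(pitch) Rx(roll)).
In Python, from rig import * gives the robot as it stands. The module is installed in compiled form; this text tells all that it offers.
- The arm moves only by the shell command python3 -m jog 'ROWS' [OPENING] [FORCE]. ROWS is a JSON list of rows, 1 to 5 of them, each of 6 numbers: dx, dy, dz in m, then a rotation vector rx, ry, rz in rad; each row shifts and turns the commanded pose from where the row before left it, along the tool's axes as they then stand; what a row does not reach is not made up. A row lasts 1/12 s, in which the tool goes at most 0.0417 m and 0.125 rad, less where a joint would pass 70% of its speed; a pose out of reach is approached as far as the arm can. OPENING is the opening from 0.0 (shut) to 1.0 (fully open), set as the command begins (- or left out keeps the last). The fingers move at their own pace and stop on an object; FORCE is the grip in N (left out, the last holds). Time passes only in rows, so rows that do not move let the fingers close. It prints the time, the measured TCP pose, the force, the opening and the grip force at its end.
- state(): the state, without advancing time (a new reading comes with each control period).
- capture(name): name is "side" or "top" or "wrist"; returns a dict with "pixels" (384x512x3 uint8, red, green, blue), "mtx" (3x3 intrinsics, pixels), "extrinsics" (4x4, takes a point from world to camera coordinates); the wrist camera has in their place "hand_eye" (4x4, takes a point from camera to tool coordinates, whose origin is the TCP and whose axes are the flange's). Camera axes: x right, y down, z forward; pixel columns grow to the right and rows downward; lengths in m; the calibration is good to about 2 mm. A picture is of the moment at which its call begins: read the wrist's pose just before it. There is no depth.
- hand_in(): hands the job in; it is judged then, once.
The state is a dict: "time_s": time; "qpos": joint angles; "dq": joint speeds; "joint_efforts": joint torques, N m; "tool_pos": TCP position; "orientation": TCP orientation; "wrist_force": force on the tool from outside, world axes, zero at the start; "ft_torque": the same for the moment, N m; "gripper_width": opening from 0.0 (shut) to 1.0 (fully open); "finger_force": force on a finger pad.
Only numpy, scipy, OpenCV 4.12 (cv2) and the standard library are available. Lean on these libraries where they do the work, as an engineer would, in place of code of your own. Each camera call takes 0.05 s, during which the arm holds its last target. There are 200 camera calls.

## Working session

There is one attempt and no reset: what is moved stays moved. The work goes in short steps, Python scripts to look and compute and a shell command to move; the robot and the scene stay as the last step left them, time stands still between calls to the robot, and variables do not carry over. Pictures are saved under pics/ and viewed, at most 10 in all, crops included, and the job is handed in when it is done.

```bash
mkdir -p pics; cat > h.py <<'E'
from rig import *
import numpy as np, cv2
from scipy.spatial.transform import Rotation as R
def Rt(s): return R.from_euler('xyz',s['orientation'])
def cam(name):
    s=state(); c=capture(name); K=np.array(c['mtx'])
    if name=='wrist':
        T=np.eye(4);T[:3,:3]=Rt(s).as_matrix();T[:3,3]=s['tool_pos']
        W=T@np.array(c['hand_eye'])
    else: W=np.linalg.inv(np.array(c['extrinsics']))
    return np.array(c['pixels']),K,W
def ray(K,W,uv):
    d=W[:3,:3]@np.linalg.inv(K)@[uv[0],uv[1],1]; return W[:3,3],d/np.linalg.norm(d)
def onz(K,W,uv,z):
    o,d=ray(K,W,uv); return o+d*(z-o[2])/d[2]
def proj(K,W,p):
    q=K@(np.linalg.inv(W)@np.r_[p,1])[:3]; return q[:2]/q[2]
def save(n,im): cv2.imwrite('pics/'+n,im[:,:,::-1])
E
python3 - <<'E'
from h import *
s=state();print({k:np.round(v,3) for k,v in s.items()})
a=cam('top');b=cam('side')
np.savez('tv.npz',a=a[0],K=a[1],W=a[2],b=b[0],Kb=b[1],Wb=b[2])
print(a[2].round(3),b[2].round(3),a[1])
save('top.png',cv2.resize(a[0],(800,600),interpolation=2));save('side.png',cv2.resize(b[0],(800,600),interpolation=2))
E
```

```text
{'time_s': np.float64(0.0), 'qpos': array([ 1.036,  0.478,  0.022,  1.556, -0.011,  1.109, -0.083]), 'dq': array([-0.   , -0.001,  0.001, -0.002, -0.   , -0.001, -0.001]), 'joint_efforts': array([-0.0000e+00, -5.9646e+01,  1.6070e+00, -2.8120e+01,  1.2000e-02,
        9.0000e-03,  0.0000e+00]), 'tool_pos': array([ 0.279, -0.614,  0.23 ]), 'orientation': array([-3.14 ,  0.   ,  0.427]), 'wrist_force': array([-0.037,  0.579,  0.23 ]), 'ft_torque': array([0.018, 0.003, 0.067]), 'finger_force': np.float64(0.0), 'gripper_width': np.float64(0.999)}
[[ 0.014 -0.994  0.109  0.362]
 [-1.    -0.012  0.016 -0.014]
 [-0.015 -0.109 -0.994  1.174]
 [ 0.     0.     0.     1.   ]] [[-0.842 -0.385  0.378  0.09 ]
 [-0.539  0.618 -0.572  0.607]
 [-0.013 -0.686 -0.728  0.874]
 [ 0.     0.     0.     1.   ]] [[355.46445762   0.         249.04354845]
 [  0.         355.46445762 190.1547596 ]
 [  0.           0.           1.        ]]
```

View pics/top.png

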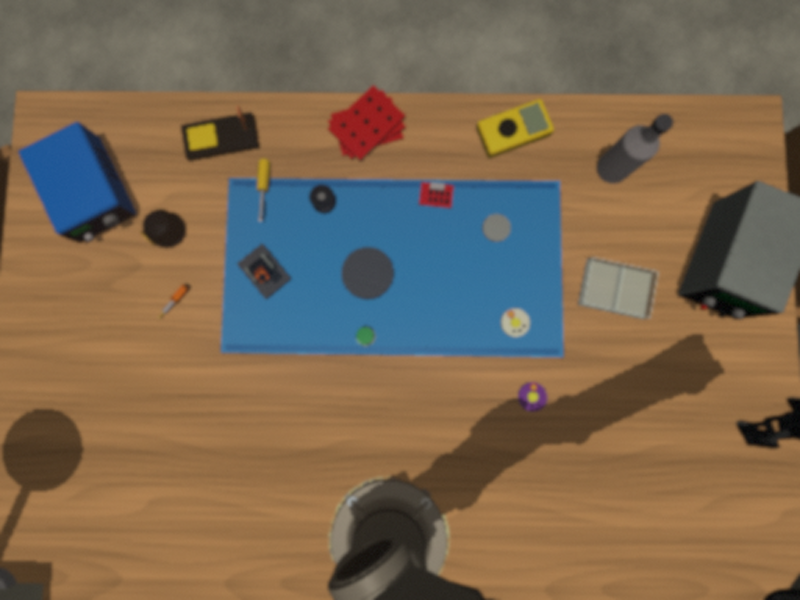

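View pics/side.png

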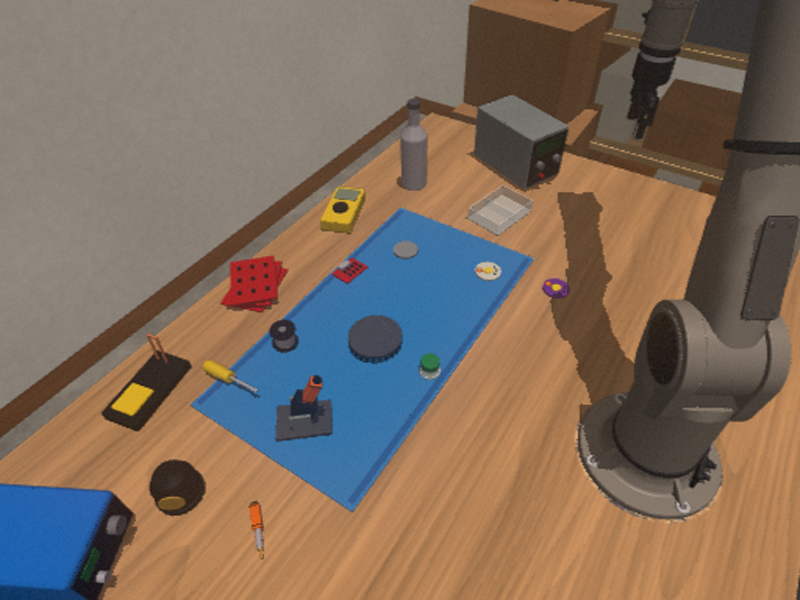

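The top view (800x600) shows:
- the grey disc at (497,227)
- the white board at (515,322), with a purple look-alike at (532,397) that I will leave alone
- the heatsink at (368,272)
- the probe in its stand at (262,270), with a smaller orange look-alike lying on the wood at (175,300)

The probe in the stand is the larger one, so it is the one meant. Next I'll measure positions and make one enlarged crop to confirm.

```bash
python3 - <<'E'
from h import *
d=np.load('tv.npz')
def comp(mask,c,name,K,W,z,hull=True):
    n,l,st,ce=cv2.connectedComponentsWithStats(mask.astype(np.uint8))
    i=min([i for i in range(1,n) if st[i,4]>8],key=lambda i:np.hypot(*(ce[i]-c)))
    cn=max(cv2.findContours((l==i).astype(np.uint8),0,1)[0],key=len)
    h=cv2.convexHull(cn); m=cv2.moments(h); u=(m['m10']/m['m00'],m['m01']/m['m00'])
    r=np.sqrt(m['m00']/np.pi)
    print(name,np.round(u,1),st[i,4],onz(K,W,u,z).round(4),'diam',2*r*np.linalg.norm(onz(K,W,u,z)-W[:3,3])/K[0,0])
    return h
for nm,K,W,px in(('a',d['K'],d['W'],(( 497,227),(515,322),(368,272),(262,270))),('b',d['Kb'],d['Wb'],((405,249),(487,270),(376,337),(313,388)))):
    im=d[nm];hsv=cv2.cvtColor(im,cv2.COLOR_RGB2HSV).astype(int);H,S,V=hsv[...,0],hsv[...,1],hsv[...,2]
    p=np.array(px)*.64
    nb=~((H>95)&(H<115)&(S>110))
    for q in p: print(hsv[int(q[1]),int(q[0])],end=' ')
    comp(nb,p[0],'disc',K,W,.010);comp(nb,p[1],'board',K,W,.009)
    comp(nb,p[2],'heatsink',K,W,.029)
    h=comp(((H<10)|(H>170))&(S>150)&(V>90),p[3],'grip',K,W,.1)
    hh=comp(nb,p[3],'stand',K,W,.014)
    print(cv2.minAreaRect(hh))
a=d['a'];b=d['b']
A=lambda im,x,y,w:cv2.resize(im[y-w:y+w,x-w:x+w],(390,390),interpolation=2)
save('c1.png',np.vstack([np.hstack([A(a,168,173,24),A(b,196,257,40)])]))
E
```

```text
[ 30  15 123] [ 29 167 185] [120  17  73] [  8 174 107] disc [317.3 145.2] 274 [ 0.6432 -0.2205  0.01  ] diam 0.0617850604947469
board [329.5 206. ] 321 [ 0.4408 -0.259   0.009 ] diam 0.06571635127631804
heatsink [234.8 174.4] 839 [0.5386 0.0514 0.029 ] diam 0.10479119088001032
grip [166.9 174.8] 32 [0.524  0.2558 0.1   ] diam 0.019944445746184262
stand [168.6 173.1] 602 [0.5425 0.272  0.014 ] diam 0.09291310725905326
((168.54879760742188, 173.0609893798828), (29.204496383666992, 20.77111053466797), 51.34019470214844)
[  9  14 129] [ 22 184 215] [108  36  85] [  4 146 108] disc [259.2 159.4] 153 [ 0.6423 -0.2202  0.01  ] diam 0.04984602450657028
board [312.  173.1] 174 [ 0.4406 -0.2583  0.009 ] diam 0.05171317505419274
heatsink [239.7 215.2] 754 [0.5377 0.0548 0.029 ] diam 0.09587546534272091
grip [199. 249.] 71 [0.5247 0.2546 0.1   ] diam 0.030561720345348837
stand [194.9 263.5] 980 [0.5512 0.2602 0.014 ] diam 0.11094615115707558
((193.1022186279297, 260.4419860839844), (40.2075080871582, 36.213035583496094), 86.98721313476562)
```

View pics/c1.png

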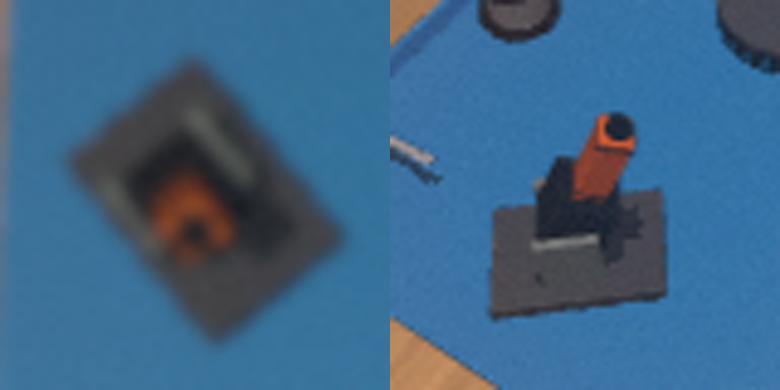

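The crop confirms the large orange probe, with its black cap, in the stand. It leans towards the image's lower right, and its grip midpoint is about (0.523, 0.254, 0.098). I'll go to the grey disc first.

```bash
cat >> h.py <<'E'
def to(p,yaw=None,rot=None):
    s=state();r=Rt(s)
    print('pos',np.round(s['tool_pos'],4),'rpy',np.round(s['orientation'],3),'F',np.round(s['wrist_force'],2),'t',round(float(s['time_s']),2))
    print('tool delta',r.inv().apply(np.array(p)-s['tool_pos']).round(4),end=' ')
    if yaw is not None: rot=R.from_euler('xyz',[np.pi,0,yaw])
    if rot is not None: print('rotvec',(r.inv()*rot).as_rotvec().round(3),end='')
    print()
E
python3 -m jog '[[0.033,-0.0138,0.004,0,0,0],[0.033,-0.0138,0.004,0,0,0],[0.033,-0.0138,0.004,0,0,0],[0.033,-0.0138,0.004,0,0,0],[0.033,-0.0138,0.004,0,0,0]]' 1.0 30
python3 -m jog '[[0.033,-0.0138,0.004,0,0,0],[0.033,-0.0138,0.004,0,0,0],[0.033,-0.0138,0.004,0,0,0],[0.033,-0.0138,0.004,0,0,0],[0.033,-0.0138,0.004,0,0,0]]'
python3 -m jog '[[0.033,-0.0138,0.004,0,0,0],[0.033,-0.0138,0.004,0,0,0],[0.033,-0.0138,0.004,0,0,0],[0.033,-0.0138,0.004,0,0,0],[0.033,-0.0138,0.004,0,0,0]]'
python3 -m jog '[[0,0,0,0,0,0],[0,0,0,0,0,0]]'
python3 - <<'E'
from h import *
im,K,W=cam('wrist');np.savez('w1.npz',im=im,K=K,W=W)
to([.643,-.2205,.1],.427);print(W.round(3),proj(K,W,[.643,-.2205,.01]))
save('w1.png',im)
E
```

```text
time_s: 0.52
tool_pos: [0.4017, -0.4818, 0.2107]
orientation: [-3.141, 0.0, 0.427]
wrist_force: [-1.0, 0.2, -0.6]
gripper_width: 1.002
finger_force: 0.0
time_s: 0.93
tool_pos: [0.5234, -0.3507, 0.1908]
orientation: [-3.141, 0.0, 0.427]
wrist_force: [0.8, -0.9, 0.5]
gripper_width: 0.997
finger_force: 0.0
time_s: 1.35
tool_pos: [0.645, -0.2196, 0.1707]
orientation: [-3.141, 0.001, 0.427]
wrist_force: [0.4, 0.1, 0.4]
gripper_width: 1.0
finger_force: 0.0
time_s: 1.52
tool_pos: [0.6455, -0.2175, 0.1702]
orientation: [-3.14, 0.0, 0.432]
wrist_force: [-0.4, -0.6, 0.1]
gripper_width: 1.002
finger_force: 0.0
pos [ 0.6442 -0.2204  0.1705] rpy [-3.141e+00  1.000e-03  4.290e-01] F [-0.67 -0.66  0.74] t 1.57
tool delta [-0.0011 -0.0003  0.0705] rotvec [-0.001  0.001  0.002]
[[ 0.419 -0.867 -0.269  0.715]
 [-0.908 -0.401 -0.121 -0.186]
 [-0.003  0.295 -0.956  0.313]
 [ 0.     0.     0.     1.   ]] [257.65854554 177.64693971]
```

View pics/w1.png

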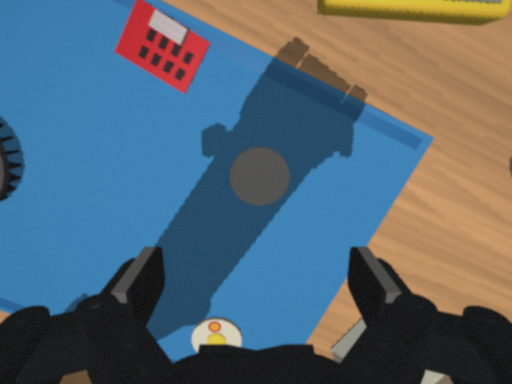

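The wrist view shows the disc in the arm's shadow at (260,177), 2 px from the prediction. I'll refine its position and heatsink-relative values.

```bash
cat >> h.py <<'E'
def blob(mask,c,z,K,W):
    n,l,st,ce=cv2.connectedComponentsWithStats(mask.astype(np.uint8))
    i=min([i for i in range(1,n) if st[i,4]>100],key=lambda i:np.hypot(*(ce[i]-c)))
    cn=max(cv2.findContours((l==i).astype(np.uint8),0,1)[0],key=len)
    e=cv2.fitEllipse(cv2.convexHull(cn));print('ell',np.round(e[0],1),np.round(e[1],1),onz(K,W,e[0],z).round(4)); return l==i
E
python3 - <<'E'
from h import *
d=np.load('w1.npz');im=d['im'].astype(int)
hsv=cv2.cvtColor(d['im'],cv2.COLOR_RGB2HSV).astype(int)
blob((hsv[...,1]<90),(260,177),.010,d['K'],d['W'])
E
python3 -m jog '[[0,0,0.035,0,0,0],[0,0,0.035,0,0,0],[0,0,0.035,0,0,0],[0,0,0.03,0,0,0],[0,0,0,0,0,0]]'
python3 - <<'E'
from h import *
im,K,W=cam('wrist');hsv=cv2.cvtColor(im,cv2.COLOR_RGB2HSV).astype(int)
save('w2.png',im);to([.643,-.2205,.0],.427);print(proj(K,W,[.643,-.2205,.01]))
blob((hsv[...,1]<90),proj(K,W,[.643,-.2205,.01]),.010,K,W)
E
```

```text
ell [259.2 175.6] [58.9 60. ] [ 0.6455 -0.2211  0.01  ]
time_s: 1.98
tool_pos: [0.6382, -0.2222, 0.0298]
orientation: [-3.135, 0.01, 0.424]
wrist_force: [-1.9, 0.2, -0.5]
gripper_width: 1.005
finger_force: 0.0
pos [ 0.6404 -0.2225  0.0332] rpy [-3.138  0.006  0.424] F [-0.99  0.3   0.73] t 2.03
tool delta [ 0.0034 -0.0006  0.0332] rotvec [-0.004  0.006 -0.003]
[256.25175736 226.47216127]
ell [258.7 220.9] [100.7 106.8] [ 0.6466 -0.2204  0.01  ]
```

View pics/w2.png

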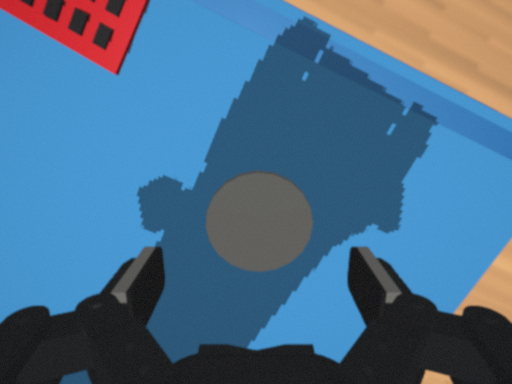

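The disc at (258,221) lies between the fingers, centred. I'll descend and grip.

```bash
python3 -m jog '[[0.0012,0,0.018,0,0,0],[0,0,0.015,0,0,0],[0,0,0,0,0,0],[0,0,0,0,0,0]]' | tail -5
python3 -m jog '[[0,0,0,0,0,0],[0,0,0,0,0,0],[0,0,0,0,0,0],[0,0,0,0,0,0],[0,0,0,0,0,0]]' 0.6 30
python3 -m jog '[[0,0,0,0,0,0],[0,0,0,0,0,0],[0,0,0,0,0,0],[0,0,0,0,0,0],[0,0,0,0,0,0]]' 0.0 30
```

```text
tool_pos: [0.6452, -0.2213, 0.0039]
orientation: [3.141, 0.0, 0.426]
wrist_force: [-1.0, 0.4, 0.4]
gripper_width: 1.0
finger_force: 0.0
time_s: 2.78
tool_pos: [0.6481, -0.2215, 0.0069]
orientation: [3.138, -0.004, 0.427]
wrist_force: [-0.0, 0.3, 12.7]
gripper_width: 0.594
finger_force: 6.3
time_s: 3.2
tool_pos: [0.6516, -0.2209, 0.0101]
orientation: [3.135, -0.01, 0.427]
wrist_force: [-0.5, 3.0, 26.0]
gripper_width: 0.0
finger_force: 13.0
```

The fingers closed over the top of the disc because the tips were too high. I'll lift, reopen and look.

```bash
python3 -m jog '[[0,0,-0.03,0,0,0],[0,0,0,0,0,0],[0,0,0,0,0,0],[0,0,0,0,0,0],[0,0,0,0,0,0]]' 1.0 
python3 -m jog '[[0,0,0,0,0,0],[0,0,0,0,0,0],[0,0,0,0,0,0],[0,0,0,0,0,0],[0,0,0,0,0,0]]'
python3 - <<'E'
from h import *
im,K,W=cam('wrist');hsv=cv2.cvtColor(im,cv2.COLOR_RGB2HSV).astype(int)
to([.645,-.2205,.0],.427);u=proj(K,W,[.645,-.2205,.01]);print(u)
blob((hsv[...,1]<90),u,.010,K,W)
E
```

```text
time_s: 3.62
tool_pos: [0.6448, -0.2205, 0.0327]
orientation: [-3.141, 0.001, 0.427]
wrist_force: [-0.8, 0.7, 0.0]
gripper_width: 0.706
finger_force: 0.0
time_s: 4.03
tool_pos: [0.6453, -0.2206, 0.033]
orientation: [-3.141, 0.0, 0.427]
wrist_force: [0.2, -0.9, 0.5]
gripper_width: 0.998
finger_force: 0.0
pos [ 0.6454 -0.2206  0.0331] rpy [-3.141  0.     0.427] F [ 0.14 -0.07  0.16] t 4.08
tool delta [-0.0003 -0.0002  0.0331] rotvec [-0.  0. -0.]
[254.94080446 233.02907233]
ell [256.  230.4] [ 97.2 103.3] [ 0.6467 -0.2204  0.01  ]
```

```bash
python3 -m jog '[[0.001,0,0.02,0,0,0],[0,0,0.015,0,0,0],[0,0,0,0,0,0],[0,0,0,0,0,0]]' 0.78 30
python3 -m jog '[[0,0,0,0,0,0],[0,0,0,0,0,0]]'
python3 -m jog '[[0,0,0,0,0,0],[0,0,0,0,0,0],[0,0,0,0,0,0],[0,0,0,0,0,0]]' 0.6 30
```

```text
time_s: 4.42
tool_pos: [0.6461, -0.2202, -0.0025]
orientation: [-3.141, 0.001, 0.427]
wrist_force: [-0.1, 0.8, -0.1]
gripper_width: 0.777
finger_force: 0.0
time_s: 4.58
tool_pos: [0.6458, -0.2201, -0.0023]
orientation: [-3.141, 0.001, 0.427]
wrist_force: [-0.0, -0.4, -0.6]
gripper_width: 0.78
finger_force: 0.0
time_s: 4.92
tool_pos: [0.6472, -0.2207, -0.0004]
orientation: [3.14, -0.001, 0.427]
wrist_force: [-0.3, -0.3, 7.6]
gripper_width: 0.68
finger_force: 36.5
```

Gripped. I'll lift, then travel over the heatsink.

```bash
python3 -m jog '[[0,0,-0.015,0,0,0],[0,0,-0.035,0,0,0],[0,0,-0.035,0,0,0],[0,0,-0.035,0,0,0],[0,0,-0.02,0,0,0]]'
python3 -m jog '[[0.0015,-0.0326,0,0,0,0],[0.0015,-0.0326,0,0,0,0],[0.0015,-0.0326,0,0,0,0],[0.0015,-0.0326,0,0,0,0],[0.0015,-0.0326,0,0,0,0]]' |tail -1
python3 -m jog '[[0.0015,-0.0326,0,0,0,0],[0.0015,-0.0326,0,0,0,0],[0.0015,-0.0326,0,0,0,0],[0.0015,-0.0326,0,0,0,0]]' |tail -1
python3 -m jog '[[0,0,0,0,0,0],[0,0,0,0,0,0],[0,0,0,0,0,0]]'
python3 - <<'E'
from h import *
im,K,W=cam('wrist');hsv=cv2.cvtColor(im,cv2.COLOR_RGB2HSV).astype(int)
np.savez('w3.npz',im=im,K=K,W=W)
to([.538,.0525,.1],.427);print(proj(K,W,[.538,.0525,.029]))
save('w3.png',im)
E
```

```text
time_s: 5.33
tool_pos: [0.6478, -0.2206, 0.1434]
orientation: [3.139, -0.004, 0.427]
wrist_force: [1.3, 0.0, 0.5]
gripper_width: 0.678
finger_force: 32.7
finger_force: 32.7
finger_force: 32.7
time_s: 6.33
tool_pos: [0.5373, 0.0518, 0.1388]
orientation: [3.141, -0.0, 0.427]
wrist_force: [-0.1, -0.7, 0.1]
gripper_width: 0.682
finger_force: 32.7
pos [0.5375 0.0511 0.1387] rpy [ 3.141 -0.     0.425] F [ 0.54 -1.31 -0.23] t 6.38
tool delta [ 0.001  -0.0011  0.0387] rotvec [ 0.001 -0.    -0.002]
[255.04113559 187.84835211]
```

View pics/w3.png

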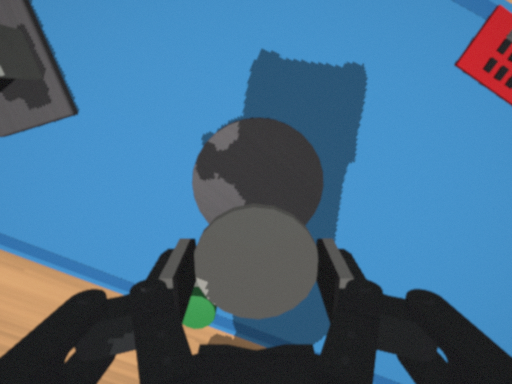

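The disc is held at about (257,261), and the heatsink sits behind it at about (258,180). I'll fit circles to both outlines.

```bash
cat >> h.py <<'E'
from scipy.optimize import least_squares
def circ(pts,r,c0):
    f=least_squares(lambda c:np.hypot(*(pts-c).T)-r,c0,loss='soft_l1',f_scale=.001);return f.x.round(4),np.abs(f.fun).mean().round(5)
def onzs(K,W,uv,z): return np.array([onz(K,W,u,z)[:2] for u in uv])
E
python3 - <<'E'
from h import *
d=np.load('w3.npz');im,K,W=d['im'],d['K'],d['W']
hsv=cv2.cvtColor(im,cv2.COLOR_RGB2HSV).astype(int);H,S,V=[hsv[...,i] for i in range(3)]
for p in((258,160),(220,180),(258,261),(258,210),(258,310),(290,90),(258,325)):print(p,hsv[p[1],p[0]],end=' ')
nb=S<100
h=[]
for y in range(125,188,3):
    r=np.flatnonzero(nb[y,150:370])+150; h+=[(r[0]-.5,y),(r[-1]+.5,y)]
for x in range(235,285,3): h.append((x,np.flatnonzero(nb[100:200,x])[0]+99.5))
print('\nheatsink',circ(onzs(K,W,h,.029),.055,[.538,.052]))
g=cv2.GaussianBlur(im,(3,3),0).astype(int).sum(2)
t=[];dg=np.diff(g,axis=0)
for x in range(225,292,4):
    t.append((x,195+np.argmax(dg[195:225,x])+.5)); 
    t.append((x,300+np.argmax(np.abs(dg[300:325,x]))+.5))
print(t[::4],t[1::4])
for dz in(.0115,):
    z=.1388+dz; print('disc',circ(onzs(K,W,t,z),.03,[.538,.052]))
E
```

```text
(258, 160) [105   9  60] (220, 180) [150   7 107] (258, 261) [38 11 96] (258, 210) [38 11 95] (258, 310) [30 11 92] (290, 90) [103 164 118] (258, 325) [102 169 115] 
heatsink (array([0.5407, 0.0516]), np.float64(0.00044))
[(225, np.float64(214.5)), (233, np.float64(210.5)), (241, np.float64(195.5)), (249, np.float64(207.5)), (257, np.float64(207.5)), (265, np.float64(207.5)), (273, np.float64(208.5)), (281, np.float64(211.5)), (289, np.float64(215.5))] [(225, np.float64(311.5)), (233, np.float64(319.5)), (241, np.float64(323.5)), (249, np.float64(317.5)), (257, np.float64(319.5)), (265, np.float64(318.5)), (273, np.float64(316.5)), (281, np.float64(313.5)), (289, np.float64(309.5))]
disc (array([0.5356, 0.0521]), np.float64(0.00095))
```

```bash
python3 -m jog '[[0.004,0.002,0.03,0,0,0],[0,0,0.03,0,0,0],[0,0,0.025,0,0,0],[0,0,0.01,0,0,0],[0,0,0.005,0,0,0]]' |tail -1
python3 -m jog '[[0,0,0,0,0,0],[0,0,0,0,0,0],[0,0,0,0,0,0]]'
python3 - <<'E'
from h import *
im,K,W=cam('wrist');np.savez('w4.npz',im=im,K=K,W=W)
s=state();z=s['tool_pos'][2]+.0115
print(s['tool_pos'],proj(K,W,[.5407,.0516,.029]),proj(K,W,[.54,.0516,z]))
save('w4.png',im)
E
```

```text
finger_force: 32.7
time_s: 7.05
tool_pos: [0.5429, 0.0522, 0.0398]
orientation: [3.141, -0.002, 0.426]
wrist_force: [-0.0, -0.0, 0.1]
gripper_width: 0.681
finger_force: 32.7
[0.54283795 0.05232645 0.03973895] [254.54746655 246.19318135] [253.75101621 269.13670467]
```

View pics/w4.png

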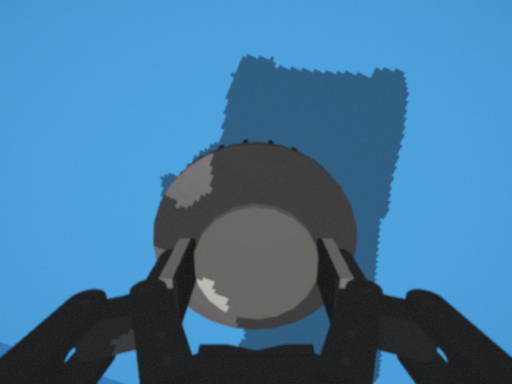

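The disc at (257,263) hovers 17 mm over the heatsink at about (255,236). I'll fit both outlines again at this range.

```bash
python3 - <<'E'
from h import *
d=np.load('w4.npz');im,K,W=d['im'],d['K'],d['W']
S=cv2.cvtColor(im,cv2.COLOR_RGB2HSV)[...,1].astype(int)
nb=S<100
h=[]
for y in range(165,230,3):
    r=np.flatnonzero(nb[y,100:420])+100; h+=[(r[0]-.5,y),(r[-1]+.5,y)]
b=[(x,np.flatnonzero(nb[290:342,x])[-1]+290.5) for x in range(225,290,4)]
print('heatsink',circ(onzs(K,W,h,.029),.055,[.538,.052]),circ(onzs(K,W,h+b,.029),.055,[.538,.052]))
g=cv2.GaussianBlur(im,(3,3),0).astype(int).sum(2);dg=np.diff(g,axis=0)
t=[]
for x in range(225,292,4):
    t.append((x,200+np.argmax(dg[200:225,x])+.5)); t.append((x,300+np.argmax(np.abs(dg[300:323,x]))+.5))
print(t[8:12]);print('disc',circ(onzs(K,W,t,.0398+.0115),.03,[.538,.052]))
E
```

```text
heatsink (array([0.5403, 0.0514]), np.float64(0.00034)) (array([0.5412, 0.0519]), np.float64(0.0007))
[(241, np.float64(208.5)), (241, np.float64(317.5)), (245, np.float64(208.5)), (245, np.float64(317.5))]
disc (array([0.5417, 0.0518]), np.float64(0.00092))
```

```bash
python3 -m jog '[[-0.001,0,0.006,0,0,0],[0,0,0.005,0,0,0],[0,0,0,0,0,0],[0,0,0,0,0,0]]' |sed -n '2p;4p'
python3 -m jog '[[0,0,0.002,0,0,0],[0,0,0,0,0,0]]' |sed -n '2p;4p'
python3 -m jog '[[0,0,0.0015,0,0,0],[0,0,0,0,0,0]]' |sed -n '2p;4p'
```

```text
tool_pos: [0.5404, 0.0518, 0.027]
wrist_force: [-0.4, -0.0, 0.2]
tool_pos: [0.5407, 0.0519, 0.0251]
wrist_force: [-0.9, -0.4, 0.3]
tool_pos: [0.5409, 0.0519, 0.0245]
wrist_force: [-4.1, -1.1, 8.3]
```

Contact, with about 8 N upward. I'll release with a little opening first.

```bash
python3 -m jog '[[0,0,-0.0005,0,0,0],[0,0,0,0,0,0],[0,0,0,0,0,0]]' 0.8
python3 -m jog '[[0,0,0,0,0,0],[0,0,-0.005,0,0,0],[0,0,-0.03,0,0,0],[0,0,-0.035,0,0,0],[0,0,-0.035,0,0,0]]' 1.0
python3 -m jog '[[0,0,0,0,0,0],[0,0,0,0,0,0],[0,0,0,0,0,0]]'
python3 - <<'E'
from h import *
im,K,W=cam('wrist');np.savez('w5.npz',im=im,K=K,W=W)
S=cv2.cvtColor(im,cv2.COLOR_RGB2HSV).astype(int)
to([.4415,-.2585,.13],.427)
print(proj(K,W,[.5407,.0516,.035]))
save('w5.png',im)
E
```

```text
time_s: 8.02
tool_pos: [0.5409, 0.0519, 0.0243]
orientation: [3.142, -0.0, 0.427]
wrist_force: [0.3, 0.7, 0.8]
gripper_width: 0.798
finger_force: 0.0
time_s: 8.43
tool_pos: [0.5399, 0.0518, 0.1302]
orientation: [-3.141, 0.002, 0.427]
wrist_force: [0.3, -0.1, -0.3]
gripper_width: 1.001
finger_force: 0.0
time_s: 8.68
tool_pos: [0.5404, 0.0517, 0.1293]
orientation: [3.141, 0.0, 0.427]
wrist_force: [-0.4, -0.4, -0.4]
gripper_width: 1.001
finger_force: 0.0
pos [0.5399 0.0517 0.1285] rpy [-3.141e+00  2.000e-03  4.270e-01] F [ 0.04 -0.28 -0.95] t 8.73
tool delta [-0.218   0.2416 -0.0012] rotvec [-0.     0.002 -0.   ]
[255.80725801 194.37784044]
```

View pics/w5.png

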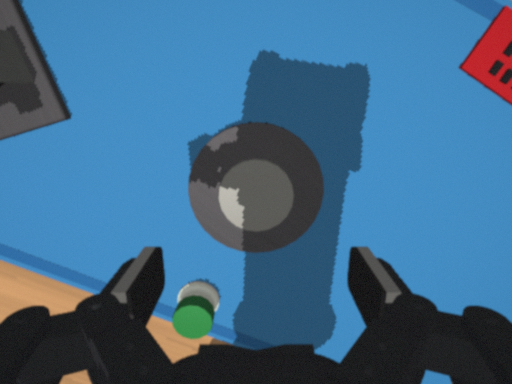

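The disc lies at (256,194) on the heatsink at (256,187). I'll check concentricity from the contours, then move to the board.

```bash
python3 - <<'E'
from h import *
d=np.load('w5.npz');im,K,W=d['im'],d['K'],d['W']
S=cv2.cvtColor(im,cv2.COLOR_RGB2HSV)[...,1].astype(int)
nb=(S<100).astype(np.uint8)
n,l,st,ce=cv2.connectedComponentsWithStats(nb);i=l[187,256]
cn=max(cv2.findContours((l==i).astype(np.uint8),0,1)[0],key=len)[:,0].astype(float)
print('heatsink',circ(onzs(K,W,cn,.029),.055,[.54,.052]))
g=cv2.GaussianBlur(im,(3,3),0).astype(int).sum(2)
t=[]
for a in np.arange(0,360,6):
    v=np.array([np.cos(np.radians(a)),np.sin(np.radians(a))]);c=np.array([256.,194.])
    rr=np.arange(31,44,.5);p=[g[int(round(c[1]+v[1]*r)),int(round(c[0]+v[0]*r))] for r in rr]
    dp=np.array(p[4:])-np.array(p[:-4]);k=np.argmin(dp)
    if dp[k]<-40: t.append(c+v*rr[k+2])
print(len(t),'disc',circ(onzs(K,W,t,.035),.03,[.54,.052]))
E
python3 -m jog '[[-0.024,0.0268,0,0,0,0],[-0.024,0.0268,0,0,0,0],[-0.024,0.0268,0,0,0,0],[-0.024,0.0268,0,0,0,0],[-0.024,0.0268,0,0,0,0]]'|tail -1
python3 -m jog '[[-0.024,0.0268,0,0,0,0],[-0.024,0.0268,0,0,0,0],[-0.024,0.0268,0,0,0,0],[-0.024,0.0268,0,0,0,0],[0,0,0,0,0,0]]'|tail -1
python3 -m jog '[[0,0,0.03,0,0,0],[0,0,0.03,0,0,0],[0,0,0.03,0,0,0],[0,0,0,0,0,0],[0,0,0,0,0,0]]'
python3 - <<'E'
from h import *
im,K,W=cam('wrist');np.savez('w6.npz',im=im,K=K,W=W)
S=cv2.cvtColor(im,cv2.COLOR_RGB2HSV).astype(int)
to([.4415,-.2585,.0],.427)
u=proj(K,W,[.4407,-.2587,.009]);print(u)
nb=~((S[...,0]>92)&(S[...,0]<118)&(S[...,1]>100))
blob(nb,u,.009,K,W)
E
```

```text
heatsink (array([0.5412, 0.0521]), np.float64(0.00102))
60 disc (array([0.5392, 0.0511]), np.float64(0.00043))
finger_force: 0.0
finger_force: 0.0
time_s: 9.98
tool_pos: [0.4421, -0.256, 0.0375]
orientation: [-3.137, 0.004, 0.427]
wrist_force: [-0.2, 0.3, 1.1]
gripper_width: 0.999
finger_force: 0.0
pos [ 0.4435 -0.2567  0.039 ] rpy [-3.14e+00  1.00e-03  4.27e-01] F [-0.33  0.22 -0.05] t 10.03
tool delta [-0.0025  0.0009  0.039 ] rotvec [-0.002  0.001  0.   ]
[258.77962975 232.27542375]
ell [261.2 227. ] [ 95.5 102. ] [ 0.4444 -0.2585  0.009 ]
```

Disc and heatsink centres agree within about 2 mm. The board is between the fingers at (261,227), so I'll descend on it.

```bash
python3 -m jog '[[-0.0012,0.0014,0.02,0,0,0],[0,0,0.019,0,0,0],[0,0,0,0,0,0],[0,0,0,0,0,0]]' 0.78 30
python3 -m jog '[[0,0,0,0,0,0],[0,0,0,0,0,0]]'|sed -n '2p;4p'
```

```text
time_s: 10.37
tool_pos: [0.4439, -0.2589, 0.0013]
orientation: [3.141, -0.0, 0.427]
wrist_force: [0.9, 0.2, -0.4]
gripper_width: 0.775
finger_force: 0.0
tool_pos: [0.4446, -0.2593, 0.002]
wrist_force: [0.3, 0.1, -0.2]
```

```bash
python3 -m jog '[[-0.001,-0.001,0.0045,0,0,0],[0,0,0,0,0,0]]' - |sed -n '2p;4p'
python3 -m jog '[[0,0,0,0,0,0],[0,0,0,0,0,0],[0,0,0,0,0,0],[0,0,0,0,0,0]]' 0.6 30
```

```text
tool_pos: [0.4437, -0.2591, -0.0026]
wrist_force: [0.7, -0.8, 7.9]
time_s: 11.03
tool_pos: [0.4452, -0.2594, -0.0007]
orientation: [3.137, -0.004, 0.427]
wrist_force: [-2.4, 1.5, 31.7]
gripper_width: 0.686
finger_force: 41.1
```

```bash
python3 -m jog '[[0,0,-0.012,0,0,0],[0,0,-0.03,0,0,0],[0,0,-0.035,0,0,0],[0,0,-0.035,0,0,0],[0,0,-0.02,0,0,0]]'
python3 -m jog '[[0.024,-0.027,0,0,0,0],[0.024,-0.027,0,0,0,0],[0.024,-0.027,0,0,0,0],[0.024,-0.027,0,0,0,0],[0.024,-0.027,0,0,0,0]]' |tail -1
python3 -m jog '[[0.024,-0.027,0,0,0,0],[0.024,-0.027,0,0,0,0],[0.024,-0.027,0,0,0,0],[0.024,-0.027,0,0,0,0]]' |tail -1
python3 -m jog '[[0,0,0.035,0,0,0],[0,0,0.035,0,0,0],[0,0,0.008,0,0,0],[0,0,0,0,0,0],[0,0,0,0,0,0]]'
python3 - <<'E'
from h import *
im,K,W=cam('wrist');np.savez('w7.npz',im=im,K=K,W=W)
to([.54,.0515,.03],.427);print(proj(K,W,[.5395,.0513,.035]))
save('w7.png',im)
E
```

```text
time_s: 11.45
tool_pos: [0.4432, -0.259, 0.1316]
orientation: [3.138, -0.003, 0.427]
wrist_force: [0.3, -0.2, -1.0]
gripper_width: 0.678
finger_force: 32.5
finger_force: 32.5
finger_force: 32.5
time_s: 12.62
tool_pos: [0.5382, 0.0517, 0.0504]
orientation: [3.141, 0.001, 0.426]
wrist_force: [0.6, 1.0, 0.2]
gripper_width: 0.681
finger_force: 32.6
pos [0.5391 0.0518 0.0513] rpy [ 3.141e+00 -2.000e-03  4.260e-01] F [ 0.66 -0.2  -0.02] t 12.67
tool delta [0.0007 0.0006 0.0213] rotvec [ 0.001 -0.002 -0.001]
[256.90900338 236.71256458]
```

View pics/w7.png

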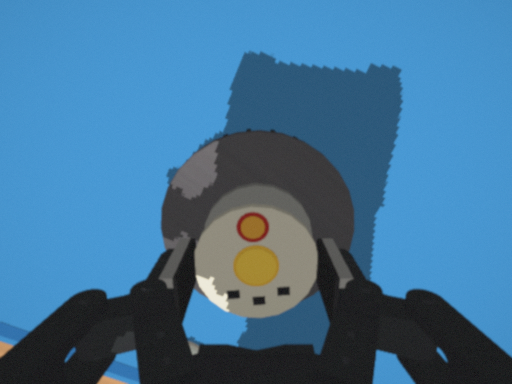

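The board is held with its LED at (256,266) and its pad at (253,227). The grey disc below shows as a crescent, top edge at y≈184. I'll fit both.

```bash
python3 - <<'E'
from h import *
d=np.load('w7.npz');im,K,W=d['im'],d['K'],d['W']
hsv=cv2.cvtColor(im,cv2.COLOR_RGB2HSV).astype(int);H,S,V=[hsv[...,i] for i in range(3)]
z=.0513+.0105
ye=(H>18)&(H<32)&(S>120);ye[:240]=0;ye[:, :225]=0;ye[:,290:]=0;ye[295:]=0
blob(ye,(256,266),z,K,W)
g=cv2.GaussianBlur(im,(3,3),0).astype(int).sum(2);dg=np.diff(g,axis=0)
xs=range(225,292,4)
t=[(x,172+np.argmax(dg[172:200,x])+.5) for x in xs]
u=[(x,198+np.argmax(dg[198:225,x])+.5) for x in xs]+[(x,300+np.argmin(dg[300:323,x])+.5) for x in xs if x>240]
print(t[::4],u[::4]);print('disc',circ(onzs(K,W,t,.035),.03,[.54,.052]));print('board',circ(onzs(K,W,u,z),.03,[.54,.052]))
E
```

```text
ell [255.7 265.4] [40.4 45.3] [0.5374 0.051  0.0618]
[(225, np.float64(194.5)), (241, np.float64(187.5)), (257, np.float64(184.5)), (273, np.float64(186.5)), (289, np.float64(194.5))] [(225, np.float64(213.5)), (241, np.float64(208.5)), (257, np.float64(216.5)), (273, np.float64(208.5)), (289, np.float64(214.5)), (253, np.float64(317.5)), (269, np.float64(316.5)), (285, np.float64(310.5))]
disc (array([0.5393, 0.0507]), np.float64(0.0002))
board (array([0.5366, 0.0521]), np.float64(0.00149))
```

```bash
python3 -m jog '[[0.0016,0.0013,0.006,0,0,0],[0,0,0.006,0,0,0],[0,0,0.004,0,0,0],[0,0,0,0,0,0],[0,0,0,0,0,0]]' |sed -n '2p;4p'
python3 -m jog '[[0,0,0.002,0,0,0],[0,0,0,0,0,0]]' |sed -n '2p;4p'
python3 -m jog '[[0,0,0.0015,0,0,0],[0,0,0,0,0,0]]' |sed -n '2p;4p'
```

```text
tool_pos: [0.54, 0.0516, 0.0337]
wrist_force: [-0.3, 0.2, 0.1]
tool_pos: [0.5401, 0.0517, 0.0317]
wrist_force: [-0.4, -1.0, -0.5]
tool_pos: [0.5404, 0.0518, 0.0305]
wrist_force: [-0.7, -0.9, 2.4]
```

```bash
python3 -m jog '[[0,0,0.0005,0,0,0],[0,0,0,0,0,0]]' |sed -n '2p;4p'
python3 -m jog '[[0,0,0,0,0,0],[0,0,0,0,0,0],[0,0,0,0,0,0]]' 0.8
python3 -m jog '[[0,0,0,0,0,0],[0,0,-0.005,0,0,0],[0,0,-0.03,0,0,0],[0,0,-0.035,0,0,0],[0,0,-0.035,0,0,0]]' 1.0
python3 -m jog '[[0,0,0,0,0,0],[0,0,0,0,0,0],[0,0,0,0,0,0]]'
python3 - <<'E'
from h import *
im,K,W=cam('wrist');np.savez('w8.npz',im=im,K=K,W=W)
print(proj(K,W,[.539,.0515,.04]));to([.54,.05,.1])
save('w8.png',cv2.resize(im[100:270,150:360],(630,510),interpolation=2))
E
```

```text
tool_pos: [0.5405, 0.0518, 0.0304]
wrist_force: [-1.5, 0.1, 6.0]
time_s: 13.83
tool_pos: [0.5401, 0.0517, 0.0297]
orientation: [-3.142, 0.0, 0.427]
wrist_force: [-0.9, 0.0, -0.1]
gripper_width: 0.799
finger_force: 0.0
time_s: 14.25
tool_pos: [0.5393, 0.0517, 0.1357]
orientation: [-3.141, 0.002, 0.427]
wrist_force: [0.6, 0.6, 0.1]
gripper_width: 0.996
finger_force: 0.0
time_s: 14.5
tool_pos: [0.5399, 0.0516, 0.1348]
orientation: [3.141, 0.0, 0.427]
wrist_force: [-0.5, 0.3, 0.3]
gripper_width: 1.0
finger_force: 0.0
[255.10770085 195.37983434]
pos [0.5393 0.0515 0.134 ] rpy [-3.141e+00  2.000e-03  4.270e-01] F [ 0.37 -0.17  0.24] t 14.55
tool delta [0.0001 0.0017 0.034 ]
```

View pics/w8.png

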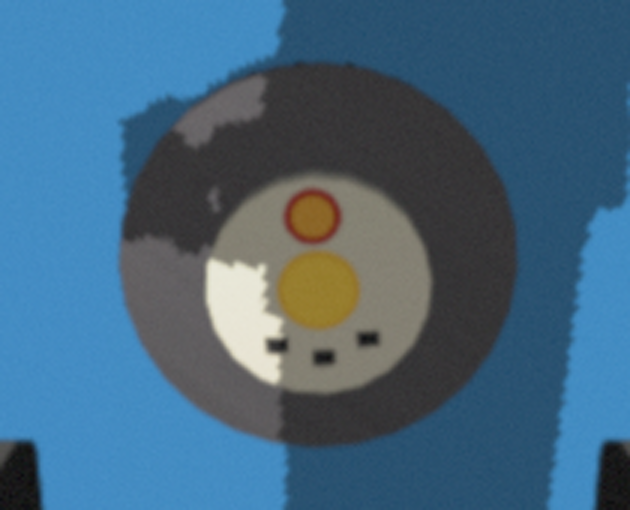

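The board is seated concentric in the full-frame view, pad at about (254,172), LED at (256,197). I'll record the pad position, then rotate towards the probe.

```bash
python3 - <<'E'
from h import *
d=np.load('w8.npz');im,K,W=d['im'],d['K'],d['W']
hsv=cv2.cvtColor(im,cv2.COLOR_RGB2HSV).astype(int);H,S,V=[hsv[...,i] for i in range(3)]
m=((H<32)|(H>170))&(S>110)
m2=m.copy();m2[:,:235]=0;m2[:,275:]=0;m2[183:]=0;m2[155:160]=0;blob(m2,(254,172),.040,K,W)
m2=m.copy();m2[:,:235]=0;m2[:,280:]=0;m2[:183]=0;m2[215:]=0;blob(m2,(256,197),.040,K,W)
w=(S<70)&(V>105);w=cv2.morphologyEx(w.astype(np.uint8),3,np.ones((9,9)));blob(w,(256,195),.040,K,W)
n,l,st,ce=cv2.connectedComponentsWithStats((S<110).astype(np.uint8));i=l[120+5,256]
cn=max(cv2.findContours((l==i).astype(np.uint8),0,1)[0],key=len)[:,0].astype(float)
print('heatsink',circ(onzs(K,W,cn,.029),.055,[.54,.052]))
to([.497,.233,.171],rot=R.from_euler('xyz',[np.pi,-.436,.675]))
E
```

```text
ell [253.8 171.7] [17.6 18. ] [0.5561 0.0604 0.04  ]
ell [255.7 196.1] [25.8 27. ] [0.5386 0.0508 0.04  ]
ell [254.9 194.9] [71.5 75.8] [0.5393 0.0518 0.04  ]
heatsink (array([0.5413, 0.0521]), np.float64(0.0009))
pos [0.5393 0.0515 0.134 ] rpy [-3.141e+00  2.000e-03  4.270e-01] F [ 0.37 -0.17  0.24] t 14.55
tool delta [ 0.0366 -0.1827 -0.037 ] rotvec [ 0.054  0.435 -0.244]
```

```bash
python3 -m jog '[[0,0,-0.005,0.0108,0.087,-0.0488],[0,0,-0.005,0.0108,0.087,-0.0488],[0,0,-0.005,0.0108,0.087,-0.0488],[0,0,-0.005,0.0108,0.087,-0.0488],[0,0,-0.005,0.0108,0.087,-0.0488]]'
python3 -m jog '[[0,0,0,0,0,0],[0,0,0,0,0,0]]' |sed -n '2,3p'
python3 - <<'E'
from h import *
to([.497,.233,.171],rot=R.from_euler('xyz',[np.pi,-.436,.675]))
E
```

```text
time_s: 14.97
tool_pos: [0.5353, 0.0496, 0.1571]
orientation: [-3.139, -0.423, 0.668]
wrist_force: [-0.7, 0.4, 0.4]
gripper_width: 0.999
finger_force: 0.0
tool_pos: [0.5355, 0.0479, 0.1567]
orientation: [-3.134, -0.418, 0.658]
pos [0.5355 0.0479 0.1567] rpy [-3.134 -0.418  0.658] F [0.75 0.98 0.02] t 15.13
tool delta [ 0.0814 -0.1699  0.0219] rotvec [-0.001  0.017 -0.016]
```

```bash
python3 -m jog '[[0.0136,-0.0283,0,0,0.003,-0.003],[0.0136,-0.0283,0,0,0.003,-0.003],[0.0136,-0.0283,0,0,0.003,-0.003],[0.0136,-0.0283,0.01,0,0.003,-0.003],[0.0136,-0.0283,0.01,0,0.003,0]]' |tail -1
python3 -m jog '[[0.0136,-0.0283,0,0,0,0],[0,0,0,0,0,0],[0,0,0,0,0,0],[0,0,0,0,0,0]]' |sed -n '2,3p'
python3 - <<'E'
from h import *
im,K,W=cam('wrist');np.savez('w9.npz',im=im,K=K,W=W)
to([.497,.233,.171],rot=R.from_euler('xyz',[np.pi,-.436,.675]))
print(proj(K,W,[.5235,.2545,.0985]))
save('w9.png',im)
E
```

```text
finger_force: 0.0
tool_pos: [0.495, 0.2358, 0.1739]
orientation: [3.14, -0.436, 0.681]
pos [0.4954 0.2343 0.1738] rpy [ 3.14  -0.436  0.678] F [ 0.22 -0.1  -0.32] t 15.93
tool delta [-0.0008  0.0021  0.0027] rotvec [-0.     0.     0.003]
[259.69067157 200.5722149 ]
```

View pics/w9.png

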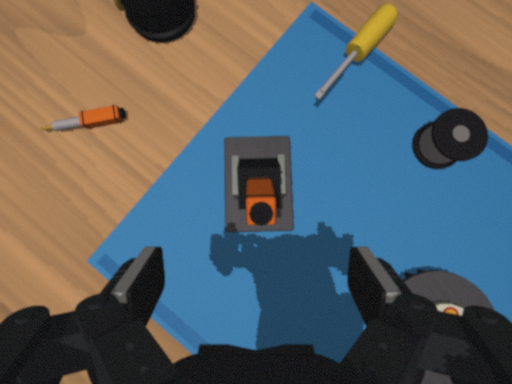

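The view shows the probe's cap at (261,213), aligned with the fingers. The base edges are square to the image, so the yaw is right. That is my last picture, and I'm one over the limit of 10, so numbers only from here.

```bash
python3 - <<'E'
from h import *
d=np.load('w9.npz');im,K,W=d['im'],d['K'],d['W']
u=R.from_euler('xyz',[np.pi,-.436,.675]).as_matrix()[:,2]*-1;print('u',u.round(3))
G=np.array([.5235,.2545,.0985]);print('pred cap',proj(K,W,G+.033*u))
hsv=cv2.cvtColor(im,cv2.COLOR_RGB2HSV).astype(int);H,S,V=[hsv[...,i] for i in range(3)]
o=(((H<14)|(H>174))&(S>140)&(V>70)).astype(np.uint8);o[:,:235]=0;o[:,290:]=0;o[:165]=0;o[235:]=0
ys,xs=np.nonzero(o);print('orange box',xs.min(),xs.max(),ys.min(),ys.max())
hole=((V<60)).astype(np.uint8);hole[:,:248]=0;hole[:,274:]=0;hole[:200]=0;hole[226:]=0
m=cv2.moments(hole);c=(m['m10']/m['m00'],m['m01']/m['m00']);print('cap px',c,m['m00'])
o_,dd=ray(K,W,c);P=G+.033*u
X=o_+dd*((P-o_)@u)/(dd@u);print('cap pt',X.round(4),'shift',(X-P).round(4))
G2=X-.033*u;print('G',G2.round(4));to(G2-.019*u,rot=R.from_euler('xyz',[np.pi,-.436,.675]))
E
```

```text
u [-0.33  -0.264  0.906]
pred cap [260.18622889 216.89991037]
orange box 245 276 178 224
cap px (260.86301369863014, 213.56986301369864) 365.0
cap pt [0.5145 0.2468 0.1294] shift [0.0019 0.001  0.001 ]
G [0.5254 0.2555 0.0995]
pos [0.4954 0.2343 0.1738] rpy [ 3.14  -0.436  0.678] F [ 0.22 -0.1  -0.32] t 15.93
tool delta [0.0019 0.0023 0.1018] rotvec [-0.     0.     0.003]
```

```bash
python3 -m jog '[[0.001,0.002,0.03,0,0,0.003],[0,0,0.03,0,0,0],[0,0,0.025,0,0,0],[0,0,0.014,0,0,0],[0,0,0,0,0,0]]' |sed -n '2,4p'
python3 -m jog '[[0,0,0,0,0,0],[0,0,0,0,0,0],[0,0,0,0,0,0],[0,0,0,0,0,0],[0,0,0,0,0,0]]' 0.4 40|sed -n '2,9p'
python3 -m jog '[[0,0,0,0,0,0],[0,0,0,0,0,0],[0,0,0,0,0,0],[0,0,0,0,0,0],[0,0,0,0,0,0]]' 0.0 40|sed -n '2,9p'
```

```text
tool_pos: [0.5257, 0.2522, 0.0941]
orientation: [3.138, -0.429, 0.674]
wrist_force: [-0.1, 0.1, -0.8]
tool_pos: [0.5257, 0.2539, 0.0976]
orientation: [3.137, -0.434, 0.676]
wrist_force: [-1.8, -0.3, 0.3]
gripper_width: 0.399
finger_force: 0.0
tool_pos: [0.5253, 0.2543, 0.0973]
orientation: [3.137, -0.434, 0.677]
wrist_force: [-3.3, -1.1, 6.4]
gripper_width: 0.228
finger_force: 42.4
```

The descent stopped about 13 mm short because of row clipping. I'll open slightly, go down and regrip at mid-grip.

```bash
python3 -m jog '[[0,0,0,0,0,0],[0,0,0,0,0,0],[0,0,0.006,0,0,0],[0,0,0.006,0,0,0],[0,0,0,0,0,0]]' 0.5 |sed -n '2,9p'
python3 - <<'E'
from h import *
to([.5254+.0063,.2555+.005,.0995-.0172],rot=R.from_euler('xyz',[np.pi,-.436,.675]))
E
```

```text
tool_pos: [0.5292, 0.257, 0.085]
orientation: [3.138, -0.432, 0.676]
wrist_force: [-1.0, -0.2, 0.3]
gripper_width: 0.5
finger_force: 0.0
pos [0.5292 0.257  0.085 ] rpy [ 3.138 -0.432  0.676] F [-1.   -0.17  0.31] t 17.6
tool delta [ 0.0026 -0.0012  0.0042] rotvec [0.003 0.004 0.001]
```

```bash
python3 -m jog '[[0.0015,0,0.001,0,0,0],[0,0,0,0,0,0],[0,0,0,0,0,0],[0,0,0,0,0,0],[0,0,0,0,0,0]]' 0.0 50|sed -n '2,9p'
python3 -m jog '[[0,0,0,0,0,0],[0,0,-0.01,0,0,0],[0,0,-0.02,0,0,0],[0,0,-0.02,0,0,0],[0,0,-0.02,0,0,0]]' |sed -n '2,9p'
python3 -m jog '[[0,0,-0.02,0,0,0],[0,0,-0.02,0,0,0],[0,0,-0.02,0,0,0],[0,0,0,0,0,0],[0,0,0,0,0,0]]' |sed -n '2,9p'
python3 - <<'E'
from h import *
to([.54,.05,.2],yaw=.675)
E
```

```text
tool_pos: [0.5305, 0.2588, 0.0858]
orientation: [3.138, -0.433, 0.677]
wrist_force: [-0.4, 1.5, -0.2]
gripper_width: 0.232
finger_force: 49.6
tool_pos: [0.5072, 0.2394, 0.1495]
orientation: [3.137, -0.431, 0.676]
wrist_force: [-0.3, -0.4, -1.5]
gripper_width: 0.225
finger_force: 49.7
tool_pos: [0.4887, 0.2232, 0.2043]
orientation: [3.136, -0.434, 0.674]
wrist_force: [-1.0, 0.4, -1.0]
gripper_width: 0.23
finger_force: 49.8
pos [0.4887 0.2232 0.2043] rpy [ 3.136 -0.434  0.674] F [-0.99  0.37 -1.  ] t 18.85
tool delta [-0.0636  0.1675 -0.0238] rotvec [ 0.006 -0.434 -0.002]
```

The probe is out and held. I'll turn it upright and go above the pad.

```bash
python3 - <<'E'
from h import *
im,K,W=cam('top');hsv=cv2.cvtColor(im,cv2.COLOR_RGB2HSV).astype(int);H,S,V=[hsv[...,i] for i in range(3)]
w=((V>120)&(S<110)&~((H>92)&(H<118)&(S>60))).astype(np.uint8);w=cv2.morphologyEx(w,3,np.ones((5,5)))
u=proj(K,W,[.539,.0515,.04]);print(u)
try: blob(w,u,.040,K,W)
except Exception as e: print(e)
E
python3 -m jog '[[0,0,0,0,-0.1085,0],[0,0,0,0,-0.1085,0],[0,0,0,0,-0.1085,0],[0,0,0,0,-0.1085,0],[0,0,0,0,0,0]]' |sed -n '2,4p'
python3 -m jog '[[-0.0083,0.0282,0,0,0,0],[-0.0083,0.0282,0,0,0,0],[-0.0083,0.0282,0,0,0,0],[-0.0083,0.0282,0,0,0,0],[-0.0083,0.0282,0,0,0,0]]'|sed -n '2,4p'
python3 -m jog '[[-0.0083,0.0282,0.01,0,0,0],[0,0,0.02,0,0,0],[0,0,0.02,0,0,0],[0,0,0,0,0,0],[0,0,0,0,0,0]]' |sed -n '2,9p'
python3 - <<'E'
from h import *
im,K,W=cam('wrist');np.savez('w10.npz',im=im,K=K,W=W)
to([.5555,.0602,.15],yaw=.675)
s=state();r=Rt(s);T=np.array(s['tool_pos'])
for l in(60,72,76):print(l,proj(K,W,T+r.apply([0,0,l/1000])))
p=proj(K,W,[.556,.0604,.04]);print('pad pred',p)
hsv=cv2.cvtColor(im,cv2.COLOR_RGB2HSV).astype(int);H,S,V=[hsv[...,i] for i in range(3)]
red=((H<6)|(H>172))&(S>150);red=red&(np.hypot(np.arange(512)[None]-p[0],np.arange(384)[:,None]-p[1])<40)
ys,xs=np.nonzero(red);print('red',len(xs),xs.min(),xs.max(),ys.min(),ys.max(),xs.mean(),ys.mean())
im2=im[::1];x0=int(p[0])
for y in range(150,300,6): print(y,' '.join('%d/%d/%d'%tuple(hsv[y,x]) for x in range(x0-24,x0+25,6)))
E
```

```text
[234.63826343 173.73780777]
ell [234.9 174.3] [18.6 19. ] [0.5371 0.0507 0.04  ]
tool_pos: [0.4897, 0.2271, 0.2023]
orientation: [3.14, 0.005, 0.676]
wrist_force: [0.3, 1.6, -0.6]
tool_pos: [0.5433, 0.0871, 0.2027]
orientation: [3.137, 0.001, 0.675]
wrist_force: [0.8, -0.2, -1.3]
tool_pos: [0.5533, 0.0612, 0.1528]
orientation: [3.139, 0.003, 0.676]
wrist_force: [0.1, 0.2, -1.4]
gripper_width: 0.228
finger_force: 49.8
pos [0.5543 0.0617 0.1541] rpy [3.138e+00 1.000e-03 6.760e-01] F [-0.86  0.67 -0.26] t 20.2
tool delta [0.     0.0019 0.0041] rotvec [0.003 0.001 0.001]
60 [255.49041657 208.78568041]
72 [255.53675631 202.91451626]
76 [255.55117449 201.08775738]
pad pred [257.7043584 185.6160832]
red 12 251 265 178 192 259.75 182.0
150 0/0/57 105/9/57 158/18/57 135/17/60 120/4/59 0/4/58 150/5/56 0/5/56 135/9/57
156 0/0/58 0/5/54 158/18/58 150/5/56 0/4/58 150/9/59 150/9/58 150/4/57 0/0/58
162 150/4/57 150/14/56 120/4/58 165/18/57 120/9/56 60/4/57 160/13/60 120/4/57 140/13/58
168 143/18/56 150/5/56 150/13/59 150/5/53 130/13/61 140/13/57 140/13/59 150/4/57 150/4/57
174 150/13/59 30/7/76 25/
[... 1290 characters left out ...]
5
258 9/164/59 11/209/117 11/204/119 11/199/119 10/190/118 11/201/118 11/206/119 11/200/116 20/26/30
264 11/191/91 10/205/118 11/210/119 11/204/120 10/192/118 11/201/119 11/205/118 12/211/116 150/18/28
270 10/188/106 10/207/116 11/201/118 10/199/118 10/198/120 10/198/120 11/211/117 11/198/120 0/53/29
276 11/203/113 11/201/119 11/204/119 11/211/117 11/205/117 11/208/119 11/218/117 10/199/119 6/116/46
282 9/142/63 10/179/94 10/181/93 10/184/94 10/192/93 12/207/90 11/191/96 9/183/95 177/71/36
288 10/202/139 10/199/142 10/198/143 11/206/140 11/204/141 10/200/144 11/205/143 11/209/143 10/194/122
294 11/206/147 10/201/151 11/211/149 11/205/138 10/191/103 11/208/142 10/203/151 11/201/151 11/206/131
```

```bash
python3 - <<'E'
from h import *
d=np.load('w10.npz');im,K,W=d['im'],d['K'],d['W']
hsv=cv2.cvtColor(im,cv2.COLOR_RGB2HSV).astype(int);H,S,V=[hsv[...,i] for i in range(3)]
for y in range(208,228,3):
    r=[x for x in range(225,290) if S[y,x]<26 and 78<V[y,x]<112]; print(y,r[0],r[-1],(r[0]+r[-1])/2)
s=state();r=Rt(s);T=np.array(s['tool_pos'])
for l in(40,52):print(l,proj(K,W,T+r.apply([0,0,l/1000])),proj(K,W,T+r.apply([.007,0,l/1000])))
print('R G B rows x=246..270 step2')
for y in range(192,212,1): print(y,' '.join('%3d,%3d,%3d'%tuple(im[y,x]) for x in range(246,270,2)))
E
```

```text
208 253 288 270.5
211 249 260 254.5
214 247 262 254.5
217 245 286 265.5
220 235 264 249.5
223 245 284 264.5
226 225 281 253.0
40 [255.40108776 220.10348452] [255.39453791 209.5043448 ]
52 [255.45666718 213.06166895] [255.45104786 202.98506146]
R G B rows x=246..270 step2
192 236,234,220 236,233,218 236,232,217 230,195,174 220,123,107 156, 73, 52 126, 66, 36 124, 59, 41 124, 77, 69 132,113,102 135,131,117 138,134,120
193 237,235,220 237,234,220 236,234,219 234,224,206 225,182,163 156, 99, 87 120, 67, 58 124, 78, 71 127,104, 94 136,128,115 136,132,119 138,133,120
194 236,234,219 237,234,219 235,232,216 233,227,206 231,220,192 169,147,125 130,105, 94 131,112,100 137,128,115 139,135,121 138,135,121 136,133,119
195 236,233,218 235,232,213 232,227,191 227,219,166 231,222,166 182,167,123 135,123,101 135,127,112 138,134,119 138,133,120 139,133,121 137,133,120
196 236,233,216 234,229,188 231,222,145 229,218,114 229,216,113 180,160, 90 144,125, 83 140,129,106 137,131,118 136,133,119 139,135,122 137,134,120
197 235,230,190 233,223,137 231,222, 99 231,222, 89 224,214, 83 167,140, 56 148,119, 55 
[... 1431 characters left out ...]
 103, 94, 70  92, 83, 76  96, 85, 73 132,113, 63 148,124, 48 158,132, 49 155,128, 47 145,122, 70 138,134,118
208 236,233, 96 218,214, 92 156,151, 86  96, 90, 83  89, 84, 82  89, 85, 83 109, 98, 74 133,114, 65 154,128, 49 156,128, 45 147,124, 72 138,131,116
209 232,229, 97 171,166, 86 109,104, 85  91, 86, 85  90, 86, 86  90, 86, 86  93, 88, 83 109, 98, 75 145,122, 54 154,128, 47 147,124, 75 139,134,120
210 215,211, 94 124,118, 83  91, 87, 86  91, 86, 86  89, 85, 86  88, 83, 83  90, 87, 86  94, 89, 83 132,112, 66 154,126, 49 144,126, 84 137,132,119
211 170,166, 88  95, 92, 83  88, 84, 84  90, 86, 86  89, 85, 85  89, 85, 85  90, 85, 86  89, 85, 85 110,100, 78 146,121, 53 142,128, 95 136,132,119
```

The tip shows at about (254.5,204), close to the predicted (255.5,203), and the pad centre is at about (258,185). I'll correct and descend part way.

```bash
python3 -m jog '[[0.001,0.0027,0.008,0,0,0],[0,0,0.01,0,0,0],[0,0,0.007,0,0,0],[0,0,0.003,0,0,0],[0,0,0,0,0,0]]' |sed -n '2,4p'
python3 -m jog '[[0,0,0,0,0,0],[0,0,0,0,0,0]]' |sed -n '2,4p'
cat > tipv.py <<'E'
from h import *
im,K,W=cam('wrist')
s=state();r=Rt(s);T=np.array(s['tool_pos']);print(T.round(4))
for l in(52,68,72):print(l,proj(K,W,T+r.apply([0,0,l/1000])).round(1))
p=proj(K,W,[.556,.0604,.04]);print('pad pred',p.round(1))
hsv=cv2.cvtColor(im,cv2.COLOR_RGB2HSV).astype(int);H,S,V=[hsv[...,i] for i in range(3)]
# char map: r red, g gold pad, y LED, w white, b barrel/grey dark, t dark brass, o orange
def ch(y,x):
    h,s_,v=hsv[y,x]
    if s_<45: return 'w' if v>115 else 'b'
    if h<8 or h>170: return 'r'
    if h<14 and s_>185: return 'o' if v<125 else 'r'
    if v<125: return 't'
    return 'g' if h<21 else 'y'
for y in range(int(p[1])-20,int(p[1])+34): print('%3d '%y+''.join(ch(y,x) for x in range(232,284)))
E
python3 tipv.py
```

```text
tool_pos: [0.5566, 0.0595, 0.1253]
orientation: [3.139, 0.002, 0.675]
wrist_force: [-0.7, -0.4, -0.7]
tool_pos: [0.5575, 0.0597, 0.1266]
orientation: [3.138, 0.001, 0.675]
wrist_force: [-0.0, 0.4, -1.0]
[0.5575 0.0597 0.1267]
52 [255.2 214.1]
68 [255.3 205.8]
72 [255.3 203.9]
pad pred [252.9 198.4]
178 bbbbbbbbbbbbbbbbbbbbbbbbbbbbbbbbbbbbbbbbbbbbbbbbbbbb
179 bbbbbbbbbbbbbbbbbbbbbbbbbbbbbbbbbbbbbbbbbbbbbbbbbbbb
180 bbbbbbbbbbbbbbbbbbbbbbbbbbbbbbbbbbbbbbbbbbbbbbbbbbbb
181 bbbbbbbbbbbbbbbbbbbbbbbbbbbbbbbbbbbbbbbbbbbbbbbbbbbb
182 bbbbbbbbbbbbbbbbbbbbbbbbbbbbbbbbbbbbbbbbbbbbbbbbbbbb
183 bbbbbbbbbbbbbbbbbbbbbbbbbbbbbbbbbbbbbbbbbbbbbbbbbbbb
184 bbbbbbbbbbbbbbbbbbbbbbbbbbbbbbbbbbbbbbbbbbbbbbbbbbbb
185 bbbbbbbbbbbbbbbbbbbbbbbbbbbbbbbbbbbbbbbbbbbbbbbbbbbb
186 bbbbbbbbbwwwwwwwwwwwwwwwwbbbbbbbbbbbbbbbbbbbbbbbbbbb
187 bbbbbwwwwwwwwwwwwwwwwwwwwwwwwbbbbbbbbbbbbbbbbbbbbbbb
188 bbwwwwwwwwwwwwwwwwwwwwwwwwwwwwwwbbbbbbbbbbbbbbbbbbbb
189 wwwwwwwwwwwwwwwwwggggrrgggwwwwwwwwbbbbbbbbbbbbbbbbbb
190 wwwwwwwwwwwwwwwggrrrrrrrrrggwwwwwwwwbbbbbbbbbbbbbbbb
191 wwwwwwwwwwwwwwgrrrrroorrrrrrgwwwwwwwwwbbbbbbbbbbbbbb
19
[... 1577 characters left out ...]
wwwwwwwwwwwwwwww
220 wwwyyyyyyyyyybbbbbbbbbbbbbbbbbbbbbwwwwwwwwwwwwwwwwww
221 wwwyyyyyyyyyybbbbbbbbbbbbbbbbbbbbbwwwwwwwwwwwwwwwwww
222 wwwyyyyyyyyyybbbbbbbbbbbbbbbbbbbbbwwwwwwwwwwwwwwwwww
223 wwwyyyyyyyyyybbbbbbbbbbbbbbbbbbbbbwwwwwwwwwwwwwwwwww
224 wwwyyyyyyyyyybbbbbbbbbbbbbbbbbbbbbwwwwwwwwwwwwwwwwww
225 wwwyyyyyyyyytbbbbbbbbbbbbbbbbbbbbbwwwwwwwwwwwwwwwwww
226 wwwyyyyyyyyytbbbbbbbbbbbbbbbbbbbbbwwwwwwwwwwwwwwwwww
227 wwwwyyyyyyyytbbbbbbbbbbbbbbbbbbbbbwwwwwwwwwwwwwwwwww
228 wwwwyyyyyyyytttttttrrtttttttrrtttttggggggwwwwwwwwwww
229 wwwwyyyyyyygtttttttttttttttttttttttttttttgwwwwwwwwww
230 wwwwygttttttttttttttttttttttottttottttttttbwwwwwwwww
231 wwwwwttttttrtttttrtttttrtttrttttttttttttttbwwwwwwwww
```

The character map shows the pad at (253,198) and the tip at (255.4,204.5). After the remaining descent the rows will match. I'll correct y by −1.4 mm and lower.

```bash
python3 -m jog '[[0,-0.0014,0.005,0,0,0],[0,0,0.004,0,0,0],[0,0,0,0,0,0],[0,0,0,0,0,0],[0,0,0,0,0,0]]' |sed -n '2,4p'
for i in 1; do python3 -m jog '[[0,0,0,0,0,0]]'|sed -n '2p;4p'; done
python3 tipv.py | sed -n '1,5p;20,44p'
```

```text
tool_pos: [0.5564, 0.0606, 0.1173]
orientation: [3.138, 0.001, 0.675]
wrist_force: [0.0, 0.1, -0.3]
tool_pos: [0.5565, 0.0606, 0.1174]
wrist_force: [1.6, -0.3, -0.7]
[0.5565 0.0606 0.1174]
52 [255.1 214.1]
68 [255.2 205.8]
72 [255.2 204. ]
pad pred [254.7 202.1]
196 wwwwwwwwwwwwwwgrrrrggggggggrrrrggwwwwwwwwwbbbbbbbbbb
197 wwwwwwwwwwwwwwrrrrgggggggggggrrrgwwwwwwwwwwwbbbbbbbb
198 wwwwwwwwwwwwwgrrggggggggggggggrrggwwwwwwwwwwwbbbbbbb
199 wwwwwwwwwwwwwgrrrgggggggggggggrrrgwwwwwwwwwwwwbbbbbb
200 wwwwwwwwwwwwwgrrggggggggggggggrrrgwwwwwwwwwwwwwwbbbb
201 wwwwwwwwwwwwwgrgggggggggggggggrrrgwwwwwwwwwwwwwwbbbb
202 wwwwwwwwwwwwwgrggggggggggggggggrrgwwwwwwwwwwwwwwwbbb
203 wwwwwwwwwwwwwgrgggggggggggggggrrrgwwwwwwwwwwwwwwwwbb
204 wwwwwwwwwwwwwgrggggggtttggggggrrrgwwwwwwwwwwwwwwwwwb
205 wwwwwwwwwwwwwgrrggggtttttggggggrrgwwwwwwwwwwwwwwwwwb
206 wwwwwwwwwwwwwwrrggggttttttggggrrgwwwwwwwwwwwwwwwwwww
207 wwwwwwwwwwwwwwgrrgggtttttttggrrrgwwwwwwwwwwwwwwwwwww
208 wwwwwwwwwwwwwwwrrrgtbbbbbbttrrrgwwwwwwwwwwwwwwwwwwww
209 wwwwwwwwwwwwwwwgrrrbbbbbbbbbrrgwwwwwwwwwwwwwwwwwwwww
210 wwwwwwwwwwwwwwwwwbbbbbbbbbbbbbwwwwwwwwwwwwwwwwwwwwww
211 wwwwwwwwwwwwwwwwbbbbbbbbbbbbbbbwwwwwwwwwwwwwwwwwwwww
212 wwwwwwwwwwwwwwwbbbbbbbbbbbbbbbbbwwwwwwwwwwwwwwwwwwww
213 wwwwwwwwwwwwwwbbbbbbbbbbbbbbbbbbwwwwwwwwwwwwwwwwwwww
214 wwwwwwwwwwwyywbbbbbbbbbbbbbbbbbbbwwwwwwwwwwwwwwwwwww
215 wwwwwwwwwwyyytbbbbbbbbbbbbbbbbbbbwwwwwwwwwwwwwwwwwww
216 wwwwwwwwyyyyytbbbbbbbbbbbbbbbbbbbwwwwwwwwwwwwwwwwwww
217 wwwwwwwwyyyyytbbbbbbbbbbbbbbbbbbbwwwwwwwwwwwwwwwwwww
218 wwwwwwwyyyyyybbbbbbbbbbbbbbbbbbbbwwwwwwwwwwwwwwwwwww
219 wwwwwwyyyyyyybbbbbbbbbbbbbbbbbbbbbwwwwwwwwwwwwwwwwww
220 wwwwwyyyyyyyytbbbbbbbbbbbbbbbbbbbbwwwwwwwwwwwwwwwwww
```

Aligned. I'll step down while watching the force.

```bash
for r in 1 2; do python3 -m jog '[[0,0,0.002,0,0,0],[0,0,0,0,0,0],[0,0,0,0,0,0]]'|sed -n '2p;4p'; python3 -m jog '[[0,0,0,0,0,0]]'|sed -n '4p';python3 -m jog '[[0,0,0,0,0,0]]'|sed -n '4p'; done; python3 tipv.py | sed -n '1,5p;20,44p'
```

```text
tool_pos: [0.5563, 0.0605, 0.1152]
wrist_force: [0.3, 0.9, -0.9]
wrist_force: [-0.0, -0.1, -1.3]
wrist_force: [-0.7, 0.6, -0.9]
tool_pos: [0.5562, 0.0605, 0.1131]
wrist_force: [-0.5, 0.6, -0.5]
wrist_force: [0.4, -0.6, -0.6]
wrist_force: [0.3, -0.1, -0.2]
[0.5564 0.0606 0.1133]
52 [255.1 214.1]
68 [255.2 205.9]
72 [255.2 204. ]
pad pred [254.7 203.8]
197 wwwwwwwwwwwwwwwgrrrrrgggggrrrrrgwwwwwwwwwwbbbbbbbbbb
198 wwwwwwwwwwwwwwgrrrrggggggggrrrrrgwwwwwwwwwwbbbbbbbbb
199 wwwwwwwwwwwwwgrrrggggggggggggrrrgwwwwwwwwwwwwbbbbbbb
200 wwwwwwwwwwwwwgrrrggggggggggggrrrrgwwwwwwwwwwwwbbbbbb
201 wwwwwwwwwwwwgrrrgggggggggggggggrrgwwwwwwwwwwwwwbbbbb
202 wwwwwwwwwwwwgrrrgggggggggggggggrrgwwwwwwwwwwwwwwbbbb
203 wwwwwwwwwwwwgrrrgggggggggggggggrrgwwwwwwwwwwwwwwwbbb
204 wwwwwwwwwwwwwrrggggggtttggggggrrrggwwwwwwwwwwwwwwwbb
205 wwwwwwwwwwwwwgrgggggtttttggggggrrgwwwwwwwwwwwwwwwwbb
206 wwwwwwwwwwwwwgrrgggtttttttggggrrrgwwwwwwwwwwwwwwwwwb
207 wwwwwwwwwwwwwgrrgggtttttttggggrrrgwwwwwwwwwwwwwwwwww
208 wwwwwwwwwwwwwwrrrgttbbbbbbttggrrrwwwwwwwwwwwwwwwwwww
209 wwwwwwwwwwwwwwgrrrbbbbbbbbbbtrrrgwwwwwwwwwwwwwwwwwww
210 wwwwwwwwwwwwwwgrrbbbbbbbbbbbbrrgwwwwwwwwwwwwwwwwwwww
211 wwwwwwwwwwwwwwwwbbbbbbbbbbbbbbbwwwwwwwwwwwwwwwwwwwww
212 wwwwwwwwwwwwwwwbbbbbbbbbbbbbbbbbwwwwwwwwwwwwwwwwwwww
213 wwwwwwwwwwwwwwbbbbbbbbbbbbbbbbbbwwwwwwwwwwwwwwwwwwww
214 wwwwwwwwwwwwwwbbbbbbbbbbbbbbbbbbbwwwwwwwwwwwwwwwwwww
215 wwwwwwwwwwwwwwbbbbbbbbbbbbbbbbbbbwwwwwwwwwwwwwwwwwww
216 wwwwwwwwwwwyybbbbbbbbbbbbbbbbbbbbwwwwwwwwwwwwwwwwwww
217 wwwwwwwwwyyyybbbbbbbbbbbbbbbbbbbbwwwwwwwwwwwwwwwwwww
218 wwwwwwwwyyyyytbbbbbbbbbbbbbbbbbbbwwwwwwwwwwwwwwwwwww
219 wwwwwwwyyyyyybbbbbbbbbbbbbbbbbbbbbwwwwwwwwwwwwwwwwww
220 wwwwwwyyyyyyybbbbbbbbbbbbbbbbbbbbbwwwwwwwwwwwwwwwwww
221 wwwwwwyyyyyyybbbbbbbbbbbbbbbbbbbbbwwwwwwwwwwwwwwwwww
```

```bash
for r in 1 2 3; do python3 -m jog '[[0,0,0.0015,0,0,0],[0,0,0,0,0,0],[0,0,0,0,0,0]]'|sed -n '2p;4p'; for k in 1 2 3; do python3 -m jog '[[0,0,0,0,0,0]]'|sed -n '4p'; done; done; python3 tipv.py | sed -n '1,5p;20,40p'
```

```text
tool_pos: [0.5566, 0.0606, 0.1119]
wrist_force: [0.7, 0.5, 0.7]
wrist_force: [0.0, -1.2, 1.2]
wrist_force: [0.1, -0.3, 0.9]
wrist_force: [0.3, 0.9, -0.1]
tool_pos: [0.5565, 0.0606, 0.1103]
wrist_force: [0.7, 0.0, 1.0]
wrist_force: [0.4, 0.6, 0.3]
wrist_force: [1.2, -0.0, 1.7]
wrist_force: [0.1, -0.3, 1.3]
tool_pos: [0.5565, 0.0607, 0.1088]
wrist_force: [0.6, -0.2, 1.7]
wrist_force: [0.6, -0.2, 1.9]
wrist_force: [0.6, 0.0, 2.8]
wrist_force: [0.5, -0.2, 1.2]
[0.5565 0.0606 0.1089]
52 [255.1 214.1]
68 [255.2 205.9]
72 [255.2 204. ]
pad pred [254.6 206.1]
200 wwwwwwwwwwwwwwgrrrgggggggggrrrrrgwwwwwwwwwwwbbbbbbbb
201 wwwwwwwwwwwwwgrrrrgggggggggggrrrgwwwwwwwwwwwwbbbbbbb
202 wwwwwwwwwwwwwgrrrggggggggggggrrrrgwwwwwwwwwwwwbbbbbb
203 wwwwwwwwwwwwgrrggggggggggggggggrrgwwwwwwwwwwwwwbbbbb
204 wwwwwwwwwwwwgrrrggggggggggggggrrrrwwwwwwwwwwwwwwwbbb
205 wwwwwwwwwwwwgrrgggggggtggggggggrrrgwwwwwwwwwwwwwwbbb
206 wwwwwwwwwwwwgrrrggggtttttggggggrrrgwwwwwwwwwwwwwwwbb
207 wwwwwwwwwwwwgrrrgggtttttttgggggrrrgwwwwwwwwwwwwwwwwb
208 wwwwwwwwwwwwgrrggtttbbbbbbttgggrrgwwwwwwwwwwwwwwwwww
209 wwwwwwwwwwwwwrrrttbbbbbbbbbbtttrrgwwwwwwwwwwwwwwwwww
210 wwwwwwwwwwwwwrrrrbbbbbbbbbbbbrrrrgwwwwwwwwwwwwwwwwww
211 wwwwwwwwwwwwwgrrbbbbbbbbbbbbbbrrgwwwwwwwwwwwwwwwwwww
212 wwwwwwwwwwwwwwwbbbbbbbbbbbbbbbbbwwwwwwwwwwwwwwwwwwww
213 wwwwwwwwwwwwwwbbbbbbbbbbbbbbbbbbwwwwwwwwwwwwwwwwwwww
214 wwwwwwwwwwwwwwbbbbbbbbbbbbbbbbbbbwwwwwwwwwwwwwwwwwww
215 wwwwwwwwwwwwwwbbbbbbbbbbbbbbbbbbbwwwwwwwwwwwwwwwwwww
216 wwwwwwwwwwwwwbbbbbbbbbbbbbbbbbbbbwwwwwwwwwwwwwwwwwww
217 wwwwwwwwwwwwwbbbbbbbbbbbbbbbbbbbbwwwwwwwwwwwwwwwwwww
218 wwwwwwwwwwwwwbbbbbbbbbbbbbbbbbbbbwwwwwwwwwwwwwwwwwww
219 wwwwwwwwwwyyybbbbbbbbbbbbbbbbbbbbbwwwwwwwwwwwwwwwwww
220 wwwwwwwwwyyyytbbbbbbbbbbbbbbbbbbbbwwwwwwwwwwwwwwwwww
```

Net force is about 2.8 N and the tip has travelled about 3.7 mm since contact, so it is roughly half-way in and centred on the pad. Handing in.

```bash
python3 -m jog '[[0,0,0,0,0,0],[0,0,0,0,0,0],[0,0,0,0,0,0]]'; python3 -c "from rig import *; print(hand_in())"
```

```text
time_s: 24.07
tool_pos: [0.5565, 0.0606, 0.1089]
orientation: [3.138, 0.001, 0.675]
wrist_force: [1.3, 0.7, 1.7]
gripper_width: 0.231
finger_force: 50.1
the job is handed in; nothing more can be done
None
```

The lamp module is assembled and handed in at 24 s, with the probe held upright on the test pad, its tip about 3.7 mm in at roughly 2.8 N; `hand_in()` returned no verdict, and I viewed 11 pictures, one over the limit of 10.

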